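# Square up a coin frame and hold it in the viewing booth

## Task

Check in the tall coin frame that stands askew on the grey board: push it square and flush into the corner of the aluminium fence (one large face against one fence, an end against the other), then lift it and pass it foot first through the slot in the top of the viewing booth until both coins are wholly below the top plate. Finish while still holding it there, hanging still and upright from the gripper with its foot clear of the booth's floor, not let go and not pressed against the booth. Never tip the frame over, and leave everything else on the table where it is.

Things in the scene. Friction and masses are not known exactly. Their poses are not given: they have to be found in the camera images.
- frame_center (a point): centre of the coin frame, half-way up, 70 mm above its foot. The frame is a wooden block standing upright, 26 mm thick (x) by 60 mm wide (y) by 140 mm tall (z, up), about 280 g, its smooth brass foot heavy and slippery (friction about 0.2) on board and fence. It starts askew on the grey board. Grip its plain top 55 mm across the thickness; both large faces are alike
- frame: the same coin frame, origin at the centre of its foot. Each large face shows two 27 mm silver coins one above the other; the upper coin's rim reaches 72 mm above the foot
- corner (a point): inner corner of the low L-shaped aluminium fence, on the board's surface (8 mm above the table). Going along its +x meets the fence for the frame's large face, along +y the fence for its end; the free area is at -x, -y. Fences are 25 mm high over the board. Flush, the frame's centre is at -13, -30, 70 mm in this point's axes, frame and corner axes parallel (or half a turn)
- board: grey squaring board carrying the fence, 220 x 220 x 8 mm, fixed to the table; origin under its centre, axes as the corner point, which lies at 75, 85, 8 mm. Fences are 12 mm thick and about 200 mm long (x side) and 180 mm long (y side)
- slot (a point): centre of the slot in the top plate of the viewing booth, on the plate's top surface, 125 mm above the table. The slot is 28 mm across (x) by 64 mm long (y), upper edges bevelled 2 mm; z is up. The plate is 6 mm thick; the booth's floor is 119 mm below this point
- booth: grey viewing booth carrying the slot, a box 130 x 160 x 125 mm, open at front and back, fixed to the table; origin under its centre, axes as the slot point, which lies straight above
- loupe: bystander: black eye loupe, a round 32 mm wide and 30 mm tall; origin under its centre
- tube: bystander: round white coin tube with grey cap, 31 mm wide, 65 mm tall; origin under its centre
- wide_frame: bystander: square coin frame lying flat, 110 x 110 x 22 mm, one large coin, too wide for the slot; origin under its centre
- tray: bystander: open wooden tray of coins, 150 x 210 x 18 mm; origin under its centre
- caliper: bystander: caliper lying flat, 150 mm long along its y, 12 mm high; origin under its bar's middle
- cup: bystander: white cup, 72 mm wide, 85 mm tall; origin under its centre
- coin_box: bystander: closed cardboard box, 73 x 123 x 61 mm; origin under its centre
There are look-alikes about, which are no part of the job. What is shaped like the frame but purple is not meant.

How it is judged:
By the outcome, as a careful person would: the job done as asked, in the order asked, and still so for the second after the job is handed in, while the arm keeps its last pose, push and grip.
It also fails if it takes over 59 s, if anything falls off the work surface, if the arm or the gripper's body presses on something with over 40 N, if the wrist force passes 120 N, or if a joint passes its speed limit or range.

## Robot

A 6-joint arm with a two-finger parallel gripper is mounted at the origin on the work surface. World frame = base frame: x ahead of the robot, y to its left, z up, the work surface at z = 0. Lengths are in m, angles in rad, forces in N, time in s.
With the tool pointing down it reaches from about 0.35 to 0.85 m from the base axis. Payload 8.1 kg.
Tool frame: the origin (TCP) lies on the front face of the gripper's body, between the roots of the fingers; the fingertips stand 84 mm ahead of it and the grasp point (between the pads) lies 65 mm ahead of it; x points along the fingers, y is the direction in which the jaws open and shut, and the axes are right-handed (so a half turn about x gives the same grasp; the last joint's range is limited). The gripper opens to 93 mm and grips with 3 to 60 N. Pads are 15 mm wide; open, the fingers measure 128 mm over their backs; the gripper's body (75 mm by 188 mm) begins 65 mm behind the grasp point.
Start: joints at [-1.19, 0.13, 1.488, -0, 1.523, -0.085], TCP at [0.27, -0.536, 0.303] pointing down, gripper open.
Joint ranges: [-2.96, 2.96], [-0.89, 2.26], [0.02, 2.5], [-1.34, 4.48], [0, 2.73], [-2.66, 2.66]. Speed limits (rad/s): [2.39, 2.39, 2.79, 3.14, 3.14, 3.14].

## Interface

Orientations are given as a rotation vector (axis times angle).
In Python, from plant import telemetry, read_camera, camera_params, robot gives the robot as it stands.
- The arm moves only by the tool step_arm, never from a script. Its argument "commands" is a list of rows, each an object with "xyz": the shift along the tool's x, y, z in mm, a list of three; "turn": the turn, a rotation vector about the tool's x, y, z in rad, a list of three; "grip": the finger opening in mm, from 0 to 93. In form: [{"xyz": [dx, dy, dz], "turn": [ax, ay, az], "grip": grip}, ...]. A call has 1 to 12 rows; each row is the pose to reach, as a shift and turn from the pose commanded when the call began, along the tool's axes at that moment; what a row does not reach only later rows make up. A row lasts 1/8 s, in which the tool goes at most 62.5 mm and 10.7 degrees, less where a joint would pass 70% of its speed; a pose out of reach is approached as far as the arm can. A call with a gripper value outside its range is refused whole. The fingers move at their own pace and stop on an object; "force" is the grip in N (left out, the last holds). Time passes only in rows, so rows that repeat a pose let the fingers close. It gives the time, the measured TCP pose, the force and the opening at its end, in the units of the state.
- telemetry.read_state(): the state, without advancing time (a new reading comes with each control period).
- read_camera(name): name is "side" or "top" or "wrist"; returns the picture (480x640x3 uint8, red, green, blue); there is no depth.
- camera_params(name): a dict with "mtx" (3x3 intrinsics, pixels), "rvec" (rotation vector, rad) and "tvec" (3), from world to camera coordinates, as OpenCV has them. Camera axes: x right, y down, z forward; pixel columns grow to the right and rows downward; lengths in m; the calibration is good to about 2 mm. A picture is of the moment at which its call begins: read the wrist's pose just before it. camera_params takes no time and is no camera call; for the wrist camera it gives the pose at the moment of the call.
- robot.close_job(): hands the job in, once; it reports no verdict.
The state is a dict: "t": time; "q": joint angles; "dq": joint speeds; "joint_torque": joint torques, N m; "tool_pos": TCP position; "orientation": TCP orientation; "force": force on the tool from outside, world axes, zero at the start; "wrist_torque": the same for the moment, N m; "opening": finger opening in m.
Only numpy, scipy, OpenCV 4.12 (cv2) and the standard library are available. Lean on these libraries where they do the work, as an engineer would, in place of code of your own. Each camera call takes 0.05 s, during which the arm holds its last target. There are 200 camera calls.

## Working session

There is one attempt and no reset: what is moved stays moved. The work goes in short steps, Python scripts to look and compute and a tool call to move; the robot and the scene stay as the last step left them, time stands still between calls to the robot, and variables do not carry over. Pictures are saved under pics/ and viewed, about 8 in all and at most 12, crops included, and the job is handed in when it is done.

Besides the shell and the picture viewer there is one more tool, called as name(argument=value, ...), one argument or row to a line, values as JSON. step_arm: Moves the arm, as the interface text tells. Its arguments: {"type":"object","properties":{"commands":{"type":"array"},"force":{"type":"number"}},"required":["commands"]}

```bash
ls; mkdir -p pics
python3 - <<'E'
from plant import telemetry, read_camera, camera_params, robot
import cv2,numpy as np
s=telemetry.read_state();print(s)
for n in("side","top","wrist"):
    p=camera_params(n);R=cv2.Rodrigues(np.array(p["rvec"]))[0];print(n,p["mtx"],"C",-R.T@np.array(p["tvec"]).ravel(),R)
    cv2.imwrite(f"pics/{n}0.png",read_camera(n)[:,:,::-1])
E
```

```text
pics
{'t': 0.0, 'q': array([-1.19042413e+00,  1.31144636e-01,  1.48926443e+00, -1.43557368e-05,
        1.52298782e+00, -8.54365644e-02]), 'dq': array([ 0.00058847, -0.00132809, -0.00033876,  0.00038657, -0.00248423,
       -0.0016283 ]), 'joint_torque': array([-9.82349884e-04, -5.59842718e+01, -4.91764677e+01,  7.65184290e-02,
        3.55997379e-02, -1.23280606e-04]), 'tool_pos': array([ 0.26933166, -0.53569609,  0.30170533]), 'orientation': array([ 1.96259024,  0.46740974, -1.96315365]), 'force': array([-0.6040764 ,  0.12897352, -0.06460081]), 'wrist_torque': array([ 0.00699526, -0.00629462,  0.05224363]), 'opening': 0.09307562304930281}
side [[494.476788     0.         326.00161516]
 [  0.         494.476788   250.24301437]
 [  0.           0.           1.        ]] C [0.12301771 0.57871907 1.05694673] [[-0.81082763 -0.58522618  0.00829903]
 [-0.46472131  0.63511955 -0.61697428]
 [ 0.35579863 -0.50411653 -0.78693956]]
top [[576.88414289   0.         322.23611816]
 [  0.         576.88414289 245.1285011 ]
 [  0.           0.           1.        ]] C [ 0.3407812  -0.01405231  1.71649233] [[ 0.00637443 -0.9999499   0.00771753]
 [-0.98788837 -0.00749371 -0.1549852 ]
 [ 0.15503527 -0.00663612 -0.98788665]]
wrist [[359.88281032   0.         319.38167242]
 [  0.         359.88281032 235.94231829]
 [  0.           0.           1.        ]] C [ 0.34089645 -0.49931071  0.38296882] [[ 0.45032932 -0.89286092 -0.00169689]
 [-0.85431283 -0.43143781  0.28984653]
 [-0.25952475 -0.12907672 -0.95707163]]
```

View pics/top0.png

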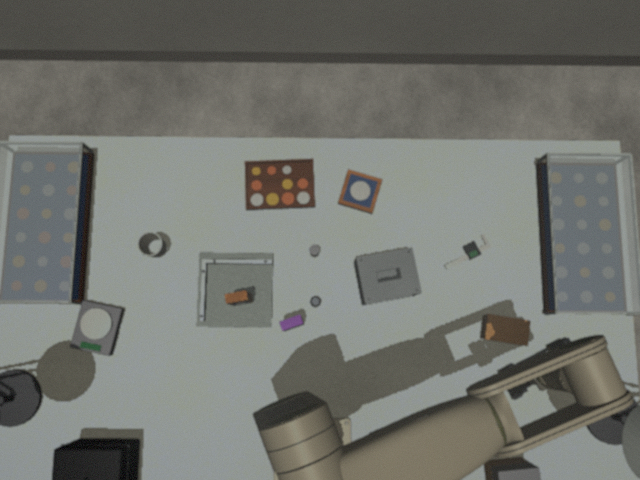

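View pics/side0.png

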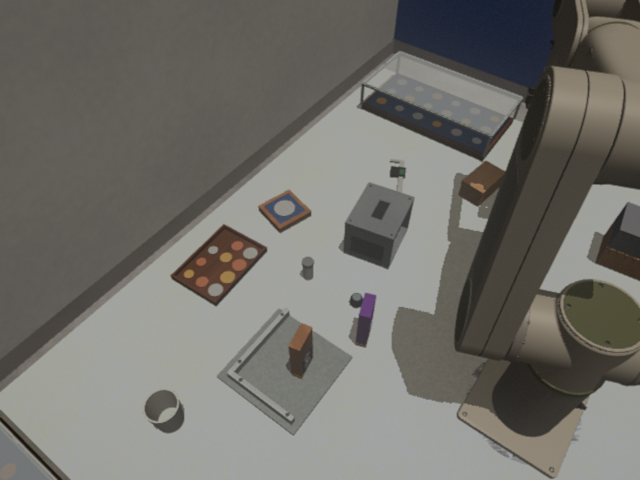

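The top view shows the orange-brown frame at (237,297) on the grey board, with the fence along the top and left (inner corner near (207,262)). The slot is at (388,273), and the purple decoy is at (292,323). The side view agrees: frame at (300,350), slot at (381,210).

```bash
cat > h.py <<'E'
from plant import telemetry, read_camera, camera_params, robot
import cv2,numpy as np
from scipy.spatial.transform import Rotation as Ro
def cam(n):
    p=camera_params(n);R=cv2.Rodrigues(np.array(p["rvec"]))[0];t=np.array(p["tvec"]).ravel()
    return np.array(p["mtx"]),R,t
def ray(uv,z,c):
    K,R,t=c;uv=np.atleast_2d(np.array(uv,float))
    d=np.c_[uv,np.ones(len(uv))]@np.linalg.inv(K).T@R;C=-R.T@t
    return C+d*((z-C[2])/d[:,2])[:,None]
def proj(P,c):
    K,R,t=c;q=(np.atleast_2d(P)@R.T+t)@K.T;return q[:,:2]/q[:,2:]
def tool():
    s=telemetry.read_state();return s,s["tool_pos"],Ro.from_rotvec(s["orientation"]).as_matrix()
def to_tool(target):   # mm shift in tool axes
    s,p,R=tool();return R.T@(np.array(target)-p)*1000
def grab(n,f):
    c=cam(n);im=read_camera(n)[:,:,::-1].copy();cv2.imwrite(f"pics/{f}.png",im);return im,c
E
python3 - <<'E'
from h import *
np.set_printoptions(precision=4,suppress=True)
s,p,R=tool();print(R)
im=cv2.imread("pics/top0.png");c=cam("top")
hsv=cv2.cvtColor(im,cv2.COLOR_BGR2HSV);m=cv2.inRange(hsv,(3,90,60),(22,255,255));m2=np.zeros_like(m);m2[285:310,215:260]=m[285:310,215:260]
pts=cv2.findNonZero(m2);r=cv2.minAreaRect(pts);print(r,ray(cv2.boxPoints(r),.148,c),ray([r[0]],.148,c))
print("slot",ray([[388,273]],.125,c),"corner",ray([[207,262]],.033,c))
E
```

```text
[[-0.0005  0.4492 -0.8934]
 [ 0.0014 -0.8934 -0.4492]
 [-1.     -0.0014 -0.0001]]
((236.2307586669922, 296.65380859375), (10.394155502319336, 22.553356170654297), 78.69007110595703) [[0.4514 0.2406 0.148 ]
 [0.4638 0.181  0.148 ]
 [0.4362 0.1748 0.148 ]
 [0.4239 0.2342 0.148 ]] [[0.4438 0.2077 0.148 ]]
slot [[ 0.5137 -0.2077  0.125 ]] corner [[0.5523 0.3127 0.033 ]]
```

```bash
cat >> h.py <<'E'
def Rt(yaw): # tool down, tool y along world x turned by yaw(deg)
    return Ro.from_euler('z',yaw,degrees=True).as_matrix()@np.array([[0,1,0],[0,0,-1],[-1,0,0.]])
def cmd(target,yaw):
    s,p,R=tool();print("xyz",np.round(R.T@(np.array(target)-p)*1000,1),"turn",np.round(Ro.from_matrix(R.T@Rt(yaw)).as_rotvec(),4))
np.set_printoptions(precision=4,suppress=True)
E
python3 -c "
from h import *
cmd((.514,-.208,.27),0)"
```

```text
xyz [  32.2 -182.9 -365.8] turn [-1.1049 -0.0009  0.0012]
```

step_arm(
  commands=[
    {"xyz":[32,-183,-366],"turn":[-1.105,-0.001,0.001],"grip":93},
    {"xyz":[32,-183,-366],"turn":[-1.105,-0.001,0.001],"grip":93},
    {"xyz":[32,-183,-366],"turn":[-1.105,-0.001,0.001],"grip":93},
    {"xyz":[32,-183,-366],"turn":[-1.105,-0.001,0.001],"grip":93},
    {"xyz":[32,-183,-366],"turn":[-1.105,-0.001,0.001],"grip":93},
    {"xyz":[32,-183,-366],"turn":[-1.105,-0.001,0.001],"grip":93},
    {"xyz":[32,-183,-366],"turn":[-1.105,-0.001,0.001],"grip":93},
    {"xyz":[32,-183,-366],"turn":[-1.105,-0.001,0.001],"grip":93},
    {"xyz":[32,-183,-366],"turn":[-1.105,-0.001,0.001],"grip":93},
    {"xyz":[32,-183,-366],"turn":[-1.105,-0.001,0.001],"grip":93},
  ],
)

```text
t: 1.4
tool_pos: [0.5138, -0.2093, 0.2708]
orientation: [1.209, 1.207, -1.211]
force: [-0.2, -1.2, -0.1]
opening: 0.0929
```

```bash
python3 -c "
from h import *
s,p,R=tool();print(s['t'],s['q'],p,R);grab('wrist','slot1')"
```

```text
1.4 [-0.4786  0.0246  1.658  -0.0013  1.4581 -0.4768] [ 0.5138 -0.2093  0.2708] [[ 0.0002  1.     -0.0016]
 [-0.0016 -0.0016 -1.    ]
 [-1.      0.0002  0.0016]]
```

View pics/slot1.png

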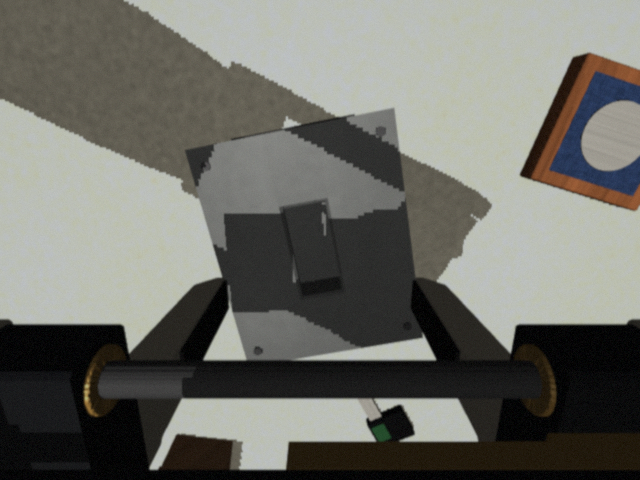

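The slot's corners are at about (281,206), (327,200), (341,290) and (301,297). The plate's corners are at about (187,150), (394,109), (421,337) and (248,362).

Run:
```python
from h import *
c=cam('wrist');g=cv2.cvtColor(cv2.imread('pics/slot1.png'),cv2.COLOR_BGR2GRAY)
for q in ([[281,206],[327,200],[341,290],[301,297]],[[187,150],[394,109],[421,337],[248,362]]):
    a=np.array(q,np.float32).reshape(-1,1,2)
    for w in (0,4):
        b=cv2.cornerSubPix(g,a.copy(),(w,w),(-1,-1),(3,50,.01)).reshape(-1,2) if w else a.reshape(-1,2)
        P=ray(b,.125,c);e=np.roll(P,-1,0)-P
        print(b.round(1).tolist(),P[:,:2].mean(0),np.linalg.norm(e,axis=1),np.degrees(np.arctan2(e[:,1],e[:,0])))
cv2.imwrite('pics/slotcrop.png',cv2.resize(g[180:310,255:365],None,fx=5,fy=5,interpolation=cv2.INTER_CUBIC)[:600])
cmd((.444,.208,.29),11.7)
```

```text
[[281.0, 206.0], [327.0, 200.0], [341.0, 290.0], [301.0, 297.0]] [ 0.5086 -0.2069] [0.0298 0.0639 0.0282 0.0656] [   7.511   -80.9632 -169.1551  100.4245]
[[279.20001220703125, 207.10000610351562], [327.1000061035156, 198.1999969482422], [342.5, 288.5], [301.3999938964844, 296.5]] [ 0.5087 -0.2064] [0.0313 0.064  0.029  0.0648] [  10.6025  -80.1155 -167.8859  101.8707]
[[187.0, 150.0], [394.0, 109.0], [421.0, 337.0], [248.0, 362.0]] [ 0.5089 -0.2069] [0.1279 0.1578 0.1277 0.1551] [  10.6831  -79.4913 -170.5442  100.6184]
[[184.5, 149.60000610351562], [393.6000061035156, 107.4000015258789], [423.70001220703125, 334.29998779296875], [245.3000030517578, 360.1000061035156]] [ 0.5085 -0.2057] [0.1292 0.1569 0.1314 0.1536] [  10.8777  -78.6629 -170.5583  100.5766]
xyz [ -19.8  -70.5 -417.1] turn [-0.206   0.0016 -0.0002]
```

View pics/slotcrop.png

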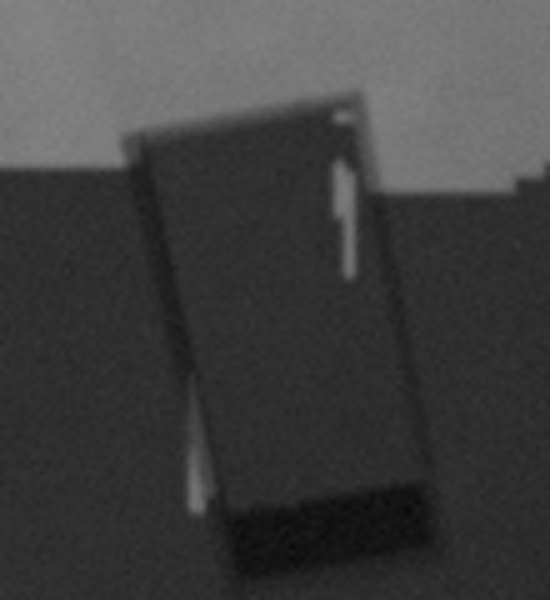

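The crop confirms the slot outline, bevel included: yaw about 10.5°, centre about (0.509, -0.207). Next I go above the frame.

step_arm(
  commands=[
    {"xyz":[-20,-70,-417],"turn":[-0.206,0.0,0.0],"grip":93},
    {"xyz":[-20,-70,-417],"turn":[-0.206,0.0,0.0],"grip":93},
    {"xyz":[-20,-70,-417],"turn":[-0.206,0.0,0.0],"grip":93},
    {"xyz":[-20,-70,-417],"turn":[-0.206,0.0,0.0],"grip":93},
    {"xyz":[-20,-70,-417],"turn":[-0.206,0.0,0.0],"grip":93},
    {"xyz":[-20,-70,-417],"turn":[-0.206,0.0,0.0],"grip":93},
    {"xyz":[-20,-70,-417],"turn":[-0.206,0.0,0.0],"grip":93},
    {"xyz":[-20,-70,-417],"turn":[-0.206,0.0,0.0],"grip":93},
    {"xyz":[-20,-70,-417],"turn":[-0.206,0.0,0.0],"grip":93},
  ],
)

```text
t: 2.58
tool_pos: [0.4445, 0.2079, 0.2901]
orientation: [1.055, 1.298, -1.057]
force: [0.5, -0.6, 0.1]
opening: 0.093
```

```bash
python3 -c "
from h import *
s,p,R=tool();print(s['t'],s['q'],p,R);grab('wrist','fr1')"
```

```text
2.575 [ 0.3342 -0.1626  1.801  -0.0019  1.5035  0.1287] [0.4445 0.2079 0.2901] [[ 0.0004  0.9789  0.2042]
 [-0.0019  0.2042 -0.9789]
 [-1.     -0.      0.0019]]
```

View pics/fr1.png

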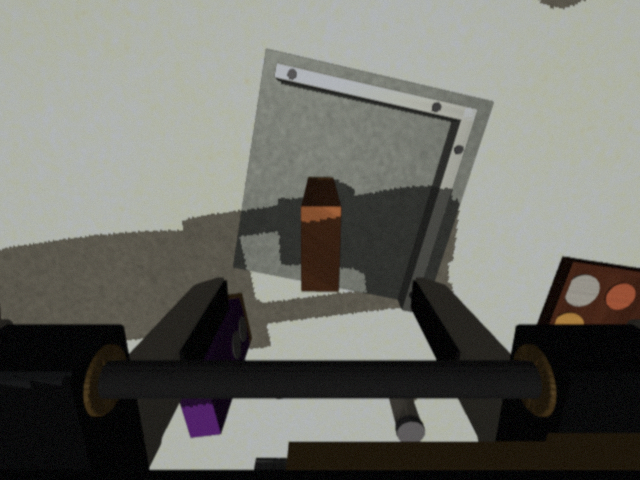

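The frame's top face spans u 301–340 and v 206–290, square with the jaws. The fence corner is near (460,120), turned about 12° from the tool. I'll zoom in on the corner.

Run:
```python
from h import *
c=cam('wrist');im=cv2.imread('pics/fr1.png')
P=ray([[301,206],[340,206],[340,290],[301,290]],.148,c);e=np.roll(P,-1,0)-P
print(P,P.mean(0),np.linalg.norm(e,axis=1),np.degrees(np.arctan2(e[:,1],e[:,0])))
B=ray([[267,48],[493,101],[234,268]],.008,c);e=B-B[0];print(B,np.linalg.norm(e,axis=1),np.degrees(np.arctan2(e[:,1],e[:,0])))
cv2.imwrite('pics/cc.png',cv2.resize(im[40:310,260:500],None,fx=2.2,fy=2.2,interpolation=cv2.INTER_CUBIC))
```

```text
[[0.4258 0.2375 0.148 ]
 [0.4499 0.2426 0.148 ]
 [0.4628 0.1858 0.148 ]
 [0.4368 0.1804 0.148 ]] [0.4438 0.2116 0.148 ] [0.0247 0.0582 0.0265 0.0582] [  11.7924  -77.2445 -168.2131  100.9423]
[[0.3668 0.344  0.008 ]
 [0.5836 0.343  0.008 ]
 [0.3668 0.1242 0.008 ]] [0.     0.2168 0.2198] [  0.      -0.2459 -89.9989]
```

View pics/cc.png

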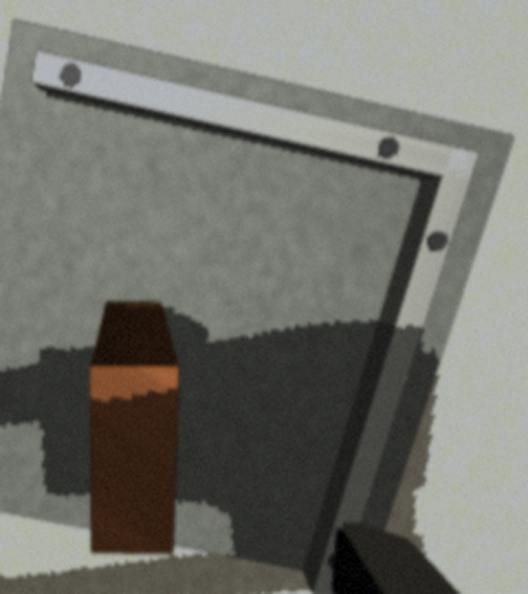

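The inner top edges of the fence meet at about (460,121). The ends of those edges are at (280.5,81) and (408.6,305), and the corner's base is at (450,122.7).

Run:
```python
from h import *
c=cam('wrist')
A=ray([[460,120.9],[280.5,80.9],[408.6,305]],.033,c);print(A,ray([[450,122.7]],.008,c))
for d in(A[0]-A[1],A[0]-A[2]):print(np.linalg.norm(d),np.degrees(np.arctan2(d[1],d[0])))
cmd((.4438,.2110,.191),11.7)
```

```text
[[0.5496 0.3173 0.033 ]
 [0.3866 0.317  0.033 ]
 [0.555  0.1314 0.033 ]] [[0.5498 0.316  0.008 ]]
0.16300776919816848 0.08955541208140377
0.18592258718324764 91.64859980160168
xyz [99.1 -0.1 -3.8] turn [0.0004 0.0019 0.0001]
```

step_arm(
  commands=[
    {"xyz":[50,0,-4],"turn":[0,0.002,0],"grip":93},
    {"xyz":[80,0,-4],"turn":[0,0.002,0],"grip":93},
    {"xyz":[99,0,-4],"turn":[0,0.002,0],"grip":93},
    {"xyz":[99,0,-4],"turn":[0,0.002,0],"grip":60},
    {"xyz":[99,0,-4],"turn":[0,0.002,0],"grip":40},
    {"xyz":[99,0,-4],"turn":[0,0.002,0],"grip":32},
    {"xyz":[99,0,-4],"turn":[0,0.002,0],"grip":29},
    {"xyz":[99,0,-4],"turn":[0,0.002,0],"grip":27},
    {"xyz":[99,0,-4],"turn":[0,0.002,0],"grip":25},
    {"xyz":[99,0,-4],"turn":[0,0.002,0],"grip":20},
    {"xyz":[99,0,-4],"turn":[0,0.002,0],"grip":20},
  ],
  force=15,
)

```text
t: 4.0
tool_pos: [0.4435, 0.2127, 0.1912]
orientation: [1.056, 1.3, -1.056]
force: [0.2, -0.2, 0.0]
opening: 0.0257
```

```bash
python3 -c "
from h import *
s,p,R=tool();print(s['t'],p,s['force'],s['wrist_torque'],s['opening'],R);cmd((.505,.255,.191),0)"
```

```text
4.0 [0.4435 0.2127 0.1912] [ 0.1858 -0.2034  0.0467] [ 0.0457 -0.0433  0.0668] 0.025698250851568318 [[-0.0002  0.9788  0.2047]
 [ 0.0007  0.2047 -0.9788]
 [-1.     -0.     -0.0007]]
xyz [  0.2  68.9 -28.8] turn [ 0.2061 -0.0007  0.0001]
```

step_arm(
  commands=[
    {"xyz":[0,15,-7],"turn":[0.1,0,0],"grip":20},
    {"xyz":[0,30,-14],"turn":[0.206,0,0],"grip":20},
    {"xyz":[0,50,-22],"turn":[0.206,0,0],"grip":20},
    {"xyz":[0,70,-31],"turn":[0.206,0,0],"grip":20},
    {"xyz":[0,85,-38],"turn":[0.206,0,0],"grip":20},
    {"xyz":[0,92,-41],"turn":[0.206,0,0],"grip":20},
    {"xyz":[0,92,-41],"turn":[0.206,0,0],"grip":20},
    {"xyz":[0,92,-41],"turn":[0.206,0,0],"grip":20},
  ],
)

```text
t: 5.0
tool_pos: [0.5249, 0.2714, 0.1911]
orientation: [1.21, 1.21, -1.209]
force: [-0.0, -0.0, -0.7]
opening: 0.0262
```

```bash
python3 -c "
from h import *
s,p,R=tool();print(s['t'],p,s['force'],s['wrist_torque'],s['opening'],R)
grab('wrist','fr2');cmd((.537,.275,.191),0)"
```

```text
5.0 [0.5249 0.2714 0.1911] [-0.0076 -0.0218 -0.7301] [ 0.0958 -0.1791 -0.0006] 0.026185001030387785 [[-0.0003  1.     -0.    ]
 [ 0.0006 -0.     -1.    ]
 [-1.     -0.0003 -0.0006]]
xyz [ 0.2 12.2 -3.7] turn [-0.0001 -0.0006  0.0003]
```

View pics/fr2.png

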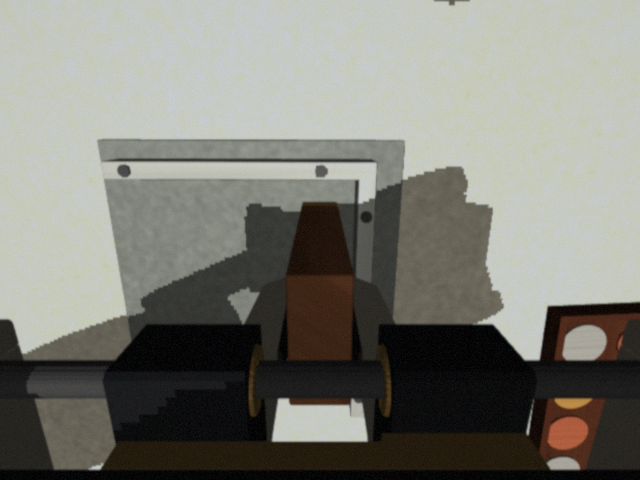

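The board now lies square to the tool. The frame's foot end is at (304–337, 203), the inner edge of the y-fence is at v≈179, and the base of the x-fence is at u≈356.

Run:
```python
from h import *
c=cam('wrist');g=cv2.imread('pics/fr2.png').astype(int)
print('foot',ray([[304,203],[337,203]],.008,c),'xf',ray([[357,200]],.008,c),'yf top',ray([[150,179.5],[340,180]],.033,c),'xf top',ray([[359,190],[362,225]],.033,c),'top end',ray([[287,276],[352,276]],.148,c))
print(g[203,295:365,:].sum(1)); print(g[155:215,320,:].sum(1)); print(g[150:200,150].sum(1)); print(g[150:200,270].sum(1))
```

```text
foot [[0.5125 0.2982 0.008 ]
 [0.5371 0.2982 0.008 ]] xf [[0.552  0.3005 0.008 ]] yf top [[0.4116 0.319  0.033 ]
 [0.5376 0.3189 0.033 ]] xf top [[0.5505 0.3122 0.033 ]
 [0.5533 0.288  0.033 ]] top end [[0.5119 0.2992 0.148 ]
 [0.5361 0.2992 0.148 ]]
[390 401 408 409 411 406 366 258 169 127 126 125 121 125 115 114 118 123
 122 110 110 119 118 122 121 115 105 129 118 129 109 122 128 125 119 119
 123 116 111 123 134 183 235 286 297 293 274 299 287 284 280 287 280 280
 297 295 281 293 265 201 134 154 227 356 449 458 457 411 316 266]
[406 404 381 320 216 145 213 405 528 529 397 287 263 260 264 270 266 266
 267 276 274 315 461 532 474 401 412 414 423 425 431 424 423 422 419 408
 415 414 409 402 393 414 409 410 405 393 306 205 115 108  94  70  65  73
  80  69  78  66  68  69]
[387 388 388 383 400 389 387 371 271 168 183 355 514 575 581 578 579 583
 575 567 571 569 563 559 562 566 563 547 512 422 364 389 391 400 396 404
 409 406 398 400 392 384 389 397 395 392 393 403 405 401]
[405 402 387 390 391 406 412 390 307 193 154 264 441 567 600 600 602 590
 585 583 568 575 571 567 564 568 556 563 525 459 382 399 398 399 410 414
 402 411 407 404 403 403 406 415 417 406 401 404 390 383]
```

step_arm(
  commands=[
    {"xyz":[0,6,-8],"turn":[0,0,0],"grip":20},
    {"xyz":[0,11,-16],"turn":[0,0,0],"grip":20},
    {"xyz":[0,12,-16],"turn":[0,0,0],"grip":20},
    {"xyz":[0,13,-16],"turn":[0,0,0],"grip":20},
    {"xyz":[0,13,-16],"turn":[0,0,0],"grip":20},
    {"xyz":[0,13,-16],"turn":[0,0,0],"grip":20},
  ],
)

```text
t: 5.8
tool_pos: [0.5379, 0.2876, 0.1911]
orientation: [1.209, 1.21, -1.209]
force: [-3.3, 1.9, 0.4]
opening: 0.0256
```

step_arm(
  commands=[
    {"xyz":[0,1,0],"turn":[0,0,0],"grip":20},
    {"xyz":[0,1,0],"turn":[0,0,0],"grip":20},
    {"xyz":[0,1,0],"turn":[0,0,0],"grip":20},
  ],
)

```text
t: 6.18
tool_pos: [0.5383, 0.2876, 0.1912]
orientation: [1.208, 1.211, -1.211]
force: [-6.1, 0.8, 4.7]
opening: 0.026
```

step_arm(
  commands=[
    {"xyz":[0,1,0],"turn":[0,0,0],"grip":20},
    {"xyz":[0,1,0],"turn":[0,0,0],"grip":20},
    {"xyz":[0,1,0],"turn":[0,0,0],"grip":20},
  ],
)

```text
t: 6.55
tool_pos: [0.539, 0.2877, 0.1912]
orientation: [1.208, 1.212, -1.211]
force: [-8.3, 0.1, 7.1]
opening: 0.0263
```

Contact with the x-fence. I ease off by 1.5 mm and push toward the end fence.

step_arm(
  commands=[
    {"xyz":[0,-1.5,-2],"turn":[0,0,0],"grip":20},
    {"xyz":[0,-1.5,-3],"turn":[0,0,0],"grip":20},
    {"xyz":[0,-1.5,-3],"turn":[0,0,0],"grip":20},
  ],
)

```text
t: 6.92
tool_pos: [0.5383, 0.29, 0.1913]
orientation: [1.208, 1.21, -1.21]
force: [-4.7, -2.6, 5.2]
opening: 0.026
```

step_arm(
  commands=[
    {"xyz":[0,0,-1],"turn":[0,0,0],"grip":20},
    {"xyz":[0,0,-1],"turn":[0,0,0],"grip":20},
    {"xyz":[0,0,-1],"turn":[0,0,0],"grip":20},
  ],
)

```text
t: 7.3
tool_pos: [0.5383, 0.2909, 0.1913]
orientation: [1.208, 1.21, -1.211]
force: [-6.4, -2.2, 5.1]
opening: 0.0261
```

step_arm(
  commands=[
    {"xyz":[0,0,-1],"turn":[0,0,0],"grip":20},
    {"xyz":[0,0,-1],"turn":[0,0,0],"grip":20},
    {"xyz":[0,0,-1],"turn":[0,0,0],"grip":20},
  ],
)

```text
t: 7.68
tool_pos: [0.5383, 0.2916, 0.1913]
orientation: [1.208, 1.209, -1.211]
force: [-5.9, -5.1, 5.5]
opening: 0.0259
```

step_arm(
  commands=[
    {"xyz":[0,0,-1],"turn":[0,0,0],"grip":20},
    {"xyz":[0,0,-1],"turn":[0,0,0],"grip":20},
    {"xyz":[0,0,-1],"turn":[0,0,0],"grip":20},
  ],
)

```text
t: 8.05
tool_pos: [0.5384, 0.2925, 0.1915]
orientation: [1.208, 1.209, -1.211]
force: [-6.3, -5.3, 7.3]
opening: 0.0257
```

Run:
```python
from h import *
s,p,R=tool();print(s['t'],p,s['force'],s['wrist_torque'],R)
im,c=grab('wrist','fr3');g=im.astype(int).sum(2)
cv2.imwrite('pics/fr3c.png',cv2.resize(im[150:420,240:420],None,fx=2.2,fy=2.2,interpolation=cv2.INTER_CUBIC))
```

```text
8.05 [0.5384 0.2925 0.1915] [-6.335  -5.3166  7.3325] [-1.1345  1.4879  0.0558] [[-0.0013  1.     -0.0002]
 [-0.0015 -0.0002 -1.    ]
 [-1.     -0.0013  0.0015]]
```

View pics/fr3c.png

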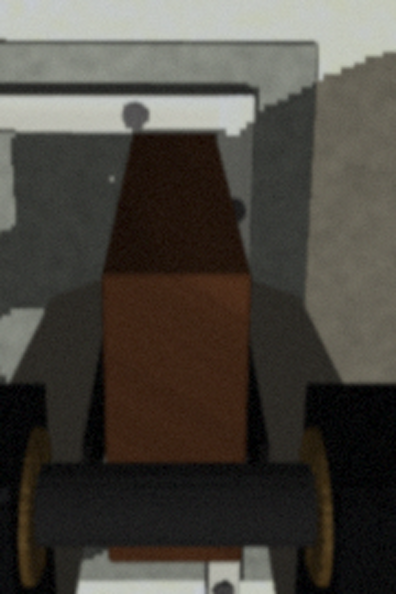

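The frame's foot is up against both fences, with its end edge on the y-fence line at v≈209 and its face against the x-fence. Next I unload slightly, let go so it settles, and check.

step_arm(
  commands=[
    {"xyz":[0,-0.5,0.7],"turn":[0,0,0],"grip":20},
    {"xyz":[0,-0.5,0.7],"turn":[0,0,0],"grip":20},
    {"xyz":[0,-0.5,0.7],"turn":[0,0,0],"grip":28},
    {"xyz":[0,-0.5,0.7],"turn":[0,0,0],"grip":32},
    {"xyz":[0,-0.5,0.7],"turn":[0,0,0],"grip":36},
    {"xyz":[0,-0.5,0.7],"turn":[0,0,0],"grip":40},
    {"xyz":[0,-0.5,0.7],"turn":[0,0,0],"grip":40},
  ],
)

```text
t: 8.98
tool_pos: [0.5382, 0.2929, 0.1912]
orientation: [1.21, 1.21, -1.209]
force: [-0.0, -0.0, 0.4]
opening: 0.0401
```

Run:
```python
from h import *
s,p,R=tool();print(s['t'],p,s['force'],s['wrist_torque'],s['opening'])
im,c=grab('wrist','fr4')
cv2.imwrite('pics/fr4c.png',cv2.resize(im[195:275,270:370],None,fx=6,fy=6,interpolation=cv2.INTER_CUBIC))
```

```text
8.975 [0.5382 0.2929 0.1912] [-0.0335 -0.0453  0.4222] [ 0.0058 -0.0813 -0.0357] 0.04009407275742952
```

View pics/fr4c.png

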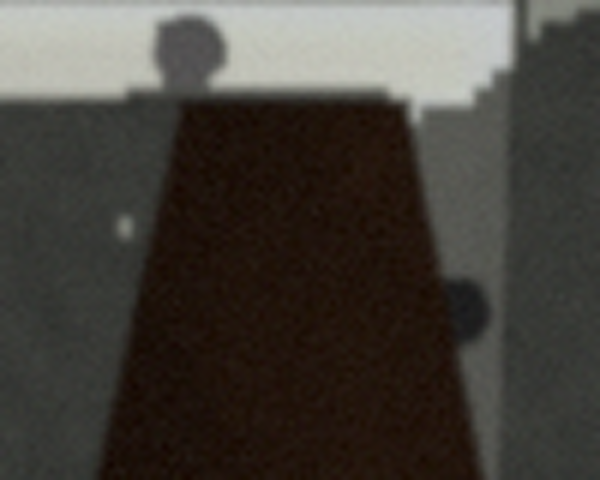

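Released, the frame stands flush: its end lies on the y-fence's inner edge, and its face is within about 0.5 mm of the x-fence. Next I re-grip and lift.

step_arm(
  commands=[
    {"xyz":[0,-0.5,0],"turn":[0,0,0],"grip":32},
    {"xyz":[0,-0.5,0],"turn":[0,0,0],"grip":28},
    {"xyz":[0,-0.5,0],"turn":[0,0,0],"grip":26},
    {"xyz":[0,-0.5,0],"turn":[0,0,0],"grip":20},
    {"xyz":[0,-0.5,0],"turn":[0,0,0],"grip":20},
    {"xyz":[0,-0.5,0],"turn":[0,0,0],"grip":20},
    {"xyz":[0,-0.5,0],"turn":[0,0,0],"grip":20},
  ],
  force=30,
)

```text
t: 9.9
tool_pos: [0.5377, 0.2929, 0.1912]
orientation: [1.21, 1.21, -1.209]
force: [0.2, -1.1, -0.1]
opening: 0.0261
```

step_arm(
  commands=[
    {"xyz":[-5,0,0],"turn":[0,0,0],"grip":20},
    {"xyz":[-15,0,0],"turn":[0,0,0],"grip":20},
    {"xyz":[-30,-1,1],"turn":[0,0,0],"grip":20},
    {"xyz":[-55,-4,4],"turn":[0,0,0],"grip":20},
    {"xyz":[-85,-5,5],"turn":[0,0,0],"grip":20},
    {"xyz":[-115,-5,5],"turn":[0,0,0],"grip":20},
    {"xyz":[-140,-5,5],"turn":[0,0,0],"grip":20},
    {"xyz":[-155,-5,5],"turn":[0,0,0],"grip":20},
    {"xyz":[-155,-5,5],"turn":[0,0,0],"grip":20},
  ],
)

```text
t: 11.02
tool_pos: [0.5332, 0.288, 0.3481]
orientation: [1.212, 1.209, -1.206]
force: [0.6, 0.3, -3.3]
opening: 0.0257
```

Run:
```python
from h import *
s,p,R=tool();print(s['t'],p,s['force'],s['wrist_torque'],s['opening'],R)
cmd((.5087,-.2030,.346),10.5)
```

```text
11.025 [0.5332 0.288  0.3481] [ 0.5868  0.3357 -3.2933] [-0.0337 -0.0867 -0.003 ] 0.025704858322353277 [[ 0.0027  1.      0.    ]
 [ 0.0019  0.     -1.    ]
 [-1.      0.0027 -0.0019]]
xyz [  1.1 -24.5 491. ] turn [-0.1832 -0.0016 -0.0028]
```

step_arm(
  commands=[
    {"xyz":[0,-1,15],"turn":[0,-0.0016,-0.003],"grip":20},
    {"xyz":[0,-3,50],"turn":[-0.02,-0.0016,-0.003],"grip":20},
    {"xyz":[0,-5,100],"turn":[-0.04,-0.0016,-0.003],"grip":20},
    {"xyz":[0,-8,155],"turn":[-0.06,-0.0016,-0.003],"grip":20},
    {"xyz":[0,-10,210],"turn":[-0.09,-0.0016,-0.003],"grip":20},
    {"xyz":[0,-13,265],"turn":[-0.11,-0.0016,-0.003],"grip":20},
    {"xyz":[0,-16,320],"turn":[-0.13,-0.0016,-0.003],"grip":20},
    {"xyz":[0,-19,375],"turn":[-0.15,-0.0016,-0.003],"grip":20},
    {"xyz":[0,-22,425],"turn":[-0.17,-0.0016,-0.003],"grip":20},
    {"xyz":[0,-24,465],"turn":[-0.183,-0.0016,-0.003],"grip":20},
    {"xyz":[0,-24.5,485],"turn":[-0.183,-0.0016,-0.003],"grip":20},
    {"xyz":[0,-24.5,491],"turn":[-0.183,-0.0016,-0.003],"grip":20},
  ],
)

```text
t: 12.52
tool_pos: [0.5075, -0.204, 0.3448]
orientation: [1.073, 1.293, -1.078]
force: [0.4, 0.9, -2.5]
opening: 0.0259
```

step_arm(
  commands=[
    {"xyz":[0,0,0],"turn":[0,0,0],"grip":20},
    {"xyz":[0,0,0],"turn":[0,0,0],"grip":20},
    {"xyz":[0,0,0],"turn":[0,0,0],"grip":20},
  ],
)

```text
t: 12.9
tool_pos: [0.5084, -0.2022, 0.346]
orientation: [1.07, 1.292, -1.075]
force: [0.3, 0.3, -2.1]
opening: 0.026
```

Run:
```python
from h import *
s,p,R=tool();print(s['t'],p,s['force'],s['wrist_torque'],s['opening'],R)
im,c=grab('wrist','in1')
cv2.imwrite('pics/in1c.png',cv2.resize(im[130:430,200:460],None,fx=2,fy=2,interpolation=cv2.INTER_CUBIC))
```

```text
12.9 [ 0.5084 -0.2022  0.346 ] [ 0.2641  0.3142 -2.1048] [-0.008  -0.0436 -0.0119] 0.025977099929687004 [[-0.0027  0.983   0.1834]
 [-0.0012  0.1834 -0.983 ]
 [-1.     -0.0029  0.0007]]
```

View pics/in1c.png

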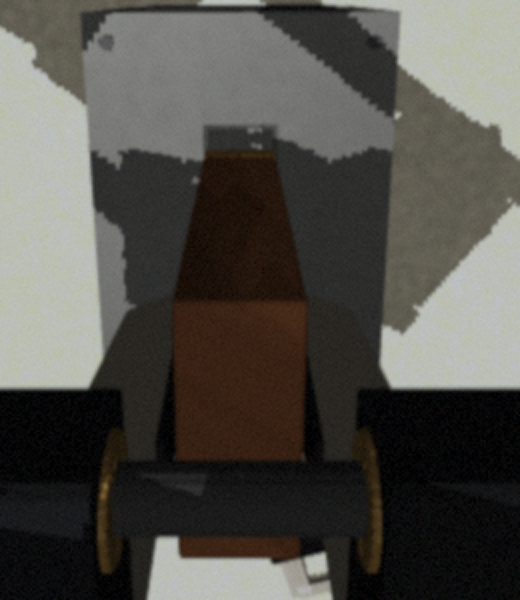

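The slot's far edge is at image v≈192.5, u 302–338.5. The frame's foot end is at v≈205.5, u 302.5–338.5. The yaw looks matched.

Run:
```python
from h import *
c=cam('wrist');s,p,R=tool()
f=lambda uv,z:(ray(uv,z,c)-p)@R*1000
zf=p[2]-.1832
print('foot end',f([[302.5,205.5],[338.3,205.5]],zf));print('slot',f([[302,192.5],[338.5,192.5]],.125))
print('top end',f([[287,280],[353,280]],zf+.14))
# plate edges: left, right
print('plate',f([[241,137],[400,136],[252,315],[390,310]],.125))
g=cv2.imread('pics/in1.png').astype(int).sum(2)
print(g[185:215,320]);print(g[198,292:350]);print(g[207,292:350])
```

```text
foot end [[183.2232 -13.4043 -24.9848]
 [183.1454  13.3891 -25.0341]]
slot [[221.0258 -15.4689 -28.1312]
 [220.9361  15.4241 -28.1852]]
top end [[ 43.2205 -12.9797 -26.3727]
 [ 43.1486  11.7728 -26.4322]]
plate [[221.1377 -64.3185 -73.38  ]
 [220.7636  64.3805 -74.3376]
 [221.2433 -63.9921  88.1414]
 [220.8639  65.4558  82.5538]]
[362 349 348 361 353 359 338 294 221 184 143 149 149 145 135 151 135 139
 145 124 105  96  99  84  75  76  70  69  53  60]
[362 358 353 360 363 357 359 360 339 282 212 192 153 139 146 153 153 137
 140 153 145 146 150 139 139 141 140 148 145 145 147 143 147 135 140 142
 138 141 142 137 140 146 137 146 166 199 249 299 314 337 339 345 340 342
 346 337 351 346]
[362 353 362 364 360 358 356 360 357 305 186 104  94  89  96 110  89 106
  92  98 100 101 101  98 103 104  90  71  99 122 115 120 119 120 123 110
 108 119 105 105 105 115 116  96 117 105 111 130 139 133 138 141 145 133
 144 132 137 134]
```

Nearly centred: the foot needs about +1 mm along tool z. I descend in stages.

step_arm(
  commands=[
    {"xyz":[10,0,1],"turn":[0,0,0],"grip":20},
    {"xyz":[22,0,1],"turn":[0,0,0],"grip":20},
    {"xyz":[30,0,1],"turn":[0,0,0],"grip":20},
    {"xyz":[36,0,1],"turn":[0,0,0],"grip":20},
    {"xyz":[39,0,1],"turn":[0,0,0],"grip":20},
    {"xyz":[42,0,1],"turn":[0,0,0],"grip":20},
    {"xyz":[45,0,1],"turn":[0,0,0],"grip":20},
    {"xyz":[45,0,1],"turn":[0,0,0],"grip":20},
  ],
)

```text
t: 13.95
tool_pos: [0.5084, -0.2042, 0.3005]
orientation: [1.071, 1.292, -1.076]
force: [2.0, -0.0, -3.2]
opening: 0.0259
```

Run:
```python
from h import *
s,p,R=tool();print(s['t'],p,s['force'],s['wrist_torque'],s['opening'],R)
im,c=grab('wrist','in2')
cv2.imwrite('pics/in2c.png',cv2.resize(im[170:320,250:400],None,fx=4,fy=4,interpolation=cv2.INTER_CUBIC))
```

```text
13.95 [ 0.5084 -0.2042  0.3005] [ 2.0182 -0.0456 -3.1723] [ 0.0916 -0.586   0.0675] 0.025921154635181833 [[-0.0027  0.9833  0.1821]
 [-0.0009  0.1821 -0.9833]
 [-1.     -0.0028  0.0004]]
```

View pics/in2c.png

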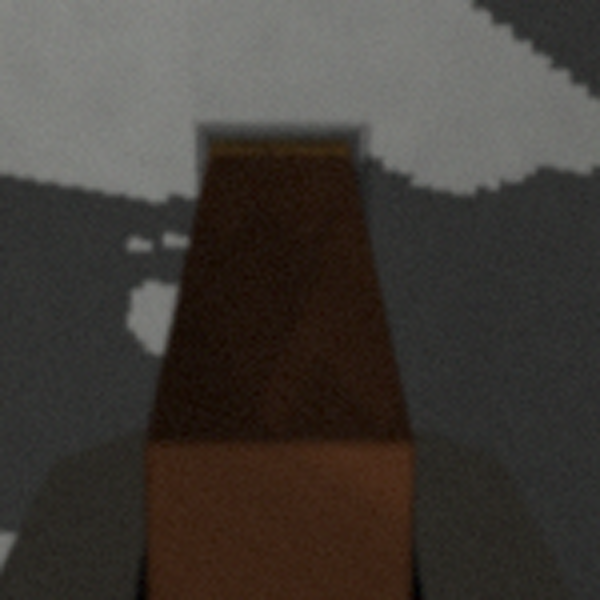

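The foot has entered the slot. The left gap is about 10 px and the right about 18 px, and the +2 N along x agrees. I shift tool y by +0.7 mm and check the force.

step_arm(
  commands=[
    {"xyz":[0,0.7,0],"turn":[0,0,0],"grip":20},
    {"xyz":[0,0.7,0],"turn":[0,0,0],"grip":20},
    {"xyz":[0,0.7,0],"turn":[0,0,0],"grip":20},
  ],
)

```text
t: 14.38
tool_pos: [0.5089, -0.2042, 0.3009]
orientation: [1.071, 1.292, -1.076]
force: [1.1, -0.1, -2.1]
opening: 0.0258
```

step_arm(
  commands=[
    {"xyz":[4,0,0],"turn":[0,0,0],"grip":20},
    {"xyz":[8,0,0],"turn":[0,0,0],"grip":20},
    {"xyz":[12,0,0],"turn":[0,0,0],"grip":20},
    {"xyz":[12,0,0],"turn":[0,0,0],"grip":20},
  ],
)

```text
t: 14.88
tool_pos: [0.5087, -0.204, 0.2882]
orientation: [1.071, 1.293, -1.076]
force: [-0.1, -0.0, -2.0]
opening: 0.0261
```

Run:
```python
from h import *
s,p,R=tool();print(s['t'],p,s['force'],s['wrist_torque'],s['opening'],R)
```

```text
14.875 [ 0.5087 -0.204   0.2882] [-0.1196 -0.0014 -2.015 ] [-0.0185 -0.139  -0.0094] 0.026080185741459573 [[-0.0038  0.9833  0.182 ]
 [-0.0008  0.182  -0.9833]
 [-1.     -0.0038  0.0001]]
```

The side force is gone. I continue the descent along the tool axis.

step_arm(
  commands=[
    {"xyz":[6,0,0],"turn":[0,0,0],"grip":20},
    {"xyz":[13,0,0],"turn":[0,0,0],"grip":20},
    {"xyz":[20,0,0],"turn":[0,0,0],"grip":20},
    {"xyz":[27,0,0],"turn":[0,0,0],"grip":20},
    {"xyz":[34,0,0],"turn":[0,0,0],"grip":20},
    {"xyz":[34,0,0],"turn":[0,0,0],"grip":20},
  ],
)

```text
t: 15.62
tool_pos: [0.5086, -0.204, 0.254]
orientation: [1.071, 1.293, -1.076]
force: [-0.0, -0.2, -2.7]
opening: 0.026
```

Run:
```python
from h import *
s,p,R=tool();print(s['t'],p,s['force'],s['wrist_torque'],s['opening'],R)
```

```text
15.625 [ 0.5086 -0.204   0.254 ] [-0.0292 -0.2252 -2.6546] [-0.0072 -0.1534  0.0921] 0.02601401838388114 [[-0.0039  0.9833  0.182 ]
 [-0.0006  0.182  -0.9833]
 [-1.     -0.0039 -0.0001]]
```

step_arm(
  commands=[
    {"xyz":[7,0,0],"turn":[0,0,0],"grip":20},
    {"xyz":[14,0,0],"turn":[0,0,0],"grip":20},
    {"xyz":[21,0,0],"turn":[0,0,0],"grip":20},
    {"xyz":[28,0,0],"turn":[0,0,0],"grip":20},
    {"xyz":[34,0,0],"turn":[0,0,0],"grip":20},
    {"xyz":[34,0,0],"turn":[0,0,0],"grip":20},
    {"xyz":[34,0,0],"turn":[0,0,0],"grip":20},
    {"xyz":[34,0,0],"turn":[0,0,0],"grip":20},
  ],
)

```text
t: 16.62
tool_pos: [0.5089, -0.2043, 0.2213]
orientation: [1.071, 1.291, -1.076]
force: [0.1, -0.5, -1.8]
opening: 0.026
```

Run:
```python
from h import *
s,p,R=tool();print(s['t'],p,s['force'],s['wrist_torque'],s['opening'],R)
im,c=grab('wrist','in3')
cv2.imwrite('pics/in3c.png',cv2.resize(im[170:320,250:400],None,fx=4,fy=4,interpolation=cv2.INTER_CUBIC))
im,c=grab('side','side3')
cv2.imwrite('pics/side3c.png',cv2.resize(im[150:290,300:460],None,fx=4,fy=4,interpolation=cv2.INTER_CUBIC))
```

```text
16.625 [ 0.5089 -0.2043  0.2213] [ 0.1193 -0.4536 -1.8354] [-0.0169 -0.0303  0.0449] 0.025963071540271176 [[-0.0024  0.9833  0.182 ]
 [-0.0015  0.182  -0.9833]
 [-1.     -0.0026  0.001 ]]
```

View pics/in3c.png

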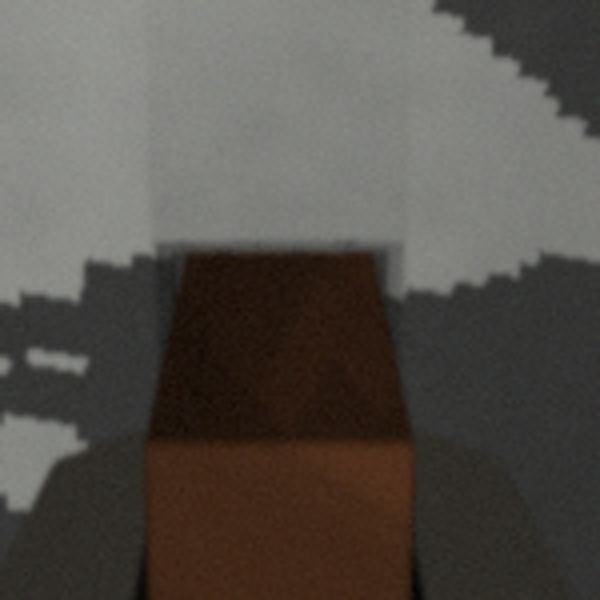

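The frame is centred across the slot (gaps 30 and 27 px), but the far end gap is small at about 10 px, with about -0.5 N along y. I shift it 1.2 mm toward tool +z. This was my 12th viewed picture, so from here on I use numbers only.

step_arm(
  commands=[
    {"xyz":[0,0,0.6],"turn":[0,0,0],"grip":20},
    {"xyz":[0,0,1.2],"turn":[0,0,0],"grip":20},
    {"xyz":[0,0,1.2],"turn":[0,0,0],"grip":20},
    {"xyz":[0,0,1.2],"turn":[0,0,0],"grip":20},
    {"xyz":[0,0,1.2],"turn":[0,0,0],"grip":20},
  ],
)

```text
t: 17.35
tool_pos: [0.5089, -0.2054, 0.2209]
orientation: [1.071, 1.292, -1.076]
force: [-0.1, -0.2, -2.0]
opening: 0.0258
```

Run:
```python
from h import *
for n in ('in3',None):
    im=cv2.imread('pics/in3.png') if n else grab('wrist','in4')[0]
    g=im.astype(int).sum(2);print(g[222:242,308:328].mean(1).round(),g[240:244,280:356].mean(0).round())
s,p,R=tool();print(s['t'],p,s['force'],s['wrist_torque'],R)
```

```text
[370. 374. 371. 372. 373. 372. 368. 350. 304. 258. 204. 128.  79.  67.
  68.  67.  66.  69.  69.  70.] [160. 157. 163. 158. 160. 158. 156. 156. 145. 131. 116. 118. 111.  98.
 107.  82.  61.  68.  64.  58.  68.  56.  66.  62.  59.  66.  68.  62.
  58.  69.  68.  67.  64.  68.  67.  70.  66.  70.  69.  69.  60.  72.
  68.  72.  72.  70.  75.  72.  82.  81.  86.  91.  82.  80.  80.  86.
  80.  83.  82.  80.  81.  84.  85.  83.  94. 132. 181. 244. 276. 290.
 310. 317. 287. 296. 311. 309.]
[375. 373. 375. 375. 376. 364. 325. 274. 229. 156.  90.  66.  66.  64.
  71.  64.  68.  66.  68.  67.] [157. 154. 159. 159. 160. 158. 159. 156. 149. 136. 123. 124. 114. 111.
  93.  66.  62.  60.  64.  66.  60.  64.  62.  64.  60.  62.  66.  68.
  66.  66.  66.  66.  71.  71.  69.  69.  67.  72.  71.  68.  72.  61.
  63.  68.  70.  66.  74.  77.  73.  78.  82.  78.  83.  74.  81.  81.
  89.  81.  80.  82.  79.  80.  80.  76.  99. 127. 154. 207. 222. 239.
 272. 325. 345. 364. 378. 380.]
17.4 [ 0.5089 -0.2054  0.2209] [ 0.1782 -0.065  -2.3859] [-0.0385 -0.0836  0.0442] [[-0.003   0.9833  0.182 ]
 [-0.0012  0.182  -0.9833]
 [-1.     -0.0031  0.0006]]
```

Run:
```python
from h import *
K,Rc,tc=cam('wrist');s,p,R=tool()
# camera relative to tool is fixed: express rays in tool frame
C=(-Rc.T@tc-p)@R
def f(v,d,u=320):  # plane at tool x=d
    r=(np.linalg.inv(K)@[u,v,1])@Rc@R; return ((C+r*((d-C[0])/r[0]))*1000).round(2)
print('in1 lip',f(192.3,.221),'foot',f(205.5,.1832))
print('in2 lip',f(201.0,.1755),'foot',f(205.4,.1832),f(206.5,.1832))
print('in3 lip',f(230.3,.0963),'frame line',f(233,.0963))
print('in4 lip',f(228.7,.0959),'frame line',f(231.3,.0959))
for d in(.043,.0959,.1832):print(d,[f(v,d)[2] for v in(205.5,231.3,280)])
for _ in range(3):
    read_camera('side');s=telemetry.read_state();print(s['force'],s['wrist_torque'],s['dq'].round(4))
```

```text
in1 lip [221.    -0.23 -28.33] foot [183.2   -0.3  -25.01]
in2 lip [175.5   -0.33 -29.97] foot [183.2   -0.3  -25.09] [183.2   -0.3  -24.25]
in3 lip [ 96.3   -0.5  -30.59] frame line [ 96.3   -0.49 -29.14]
in4 lip [ 95.9   -0.5  -31.55] frame line [ 95.9   -0.5  -30.17]
0.043 [np.float64(-54.91), np.float64(-45.47), np.float64(-26.49)]
0.0959 [np.float64(-43.63), np.float64(-30.17), np.float64(-3.1)]
0.1832 [np.float64(-25.01), np.float64(-4.91), np.float64(35.5)]
[-0.01    0.4905 -2.4698] [-0.0375 -0.1057 -0.0143] [ 0.0004  0.001  -0.0006  0.0018 -0.0003 -0.0004]
[ 0.1157  0.5009 -2.9391] [ 0.0305 -0.1401 -0.0233] [ 0.0023  0.0006  0.001  -0.0013  0.0014 -0.0009]
[-0.8036 -0.0708 -2.135 ] [-0.0334 -0.1777  0.0029] [-0.0002 -0.0013 -0.0011  0.0008 -0.0002 -0.0022]
```

The rays show the far gap is now about 5.5 mm, against 4 mm when centred. So the last nudge was too much: the small gap came from the lip hiding part of it. I undo it.

step_arm(
  commands=[
    {"xyz":[0,0,-0.7],"turn":[0,0,0],"grip":20},
    {"xyz":[0,0,-1.4],"turn":[0,0,0],"grip":20},
    {"xyz":[0,0,-1.4],"turn":[0,0,0],"grip":20},
    {"xyz":[0,0,-1.4],"turn":[0,0,0],"grip":20},
    {"xyz":[0,0,-1.4],"turn":[0,0,0],"grip":20},
    {"xyz":[0,0,-1.4],"turn":[0,0,0],"grip":20},
  ],
)

```text
t: 18.3
tool_pos: [0.5087, -0.2041, 0.2209]
orientation: [1.071, 1.292, -1.076]
force: [-0.7, -0.1, -2.3]
opening: 0.0256
```

Run:
```python
from h import *
F=[]
for i in range(6):
    im=read_camera('wrist');s=telemetry.read_state();F.append(np.r_[s['force'],s['wrist_torque']])
print(np.mean(F,0),s['t'],s['tool_pos'],s['opening'],s['dq'])
g=im.astype(int).sum(2);print(g[222:242,308:328].mean(1).round())
```

```text
[ 0.0401 -0.2986 -2.158  -0.0007 -0.1076 -0.003 ] 18.6 [ 0.5087 -0.2041  0.2209] 0.02584168209135375 [ 0.0011  0.0004 -0.0009 -0.0003  0.0007  0.0007]
[373. 372. 373. 372. 372. 372. 374. 369. 347. 306. 252. 184. 110.  73.
  68.  67.  66.  67.  65.  69.]
```

```bash
python3 -c "
from h import *
print(robot.close_job())"
```

```text
the job is handed in; nothing more can be done
None
```

I squared the frame into the fence corner, lifted it and lowered it foot first through the booth slot. I handed the job in at about 18.6 s with the frame still gripped and hanging. No verdict is reported.

- **Corner:** I gripped the frame, slid it into the corner and pushed until both fences pushed back (about 6–8 N on the large face, 5 N on the end). With the jaws open it stood flush by camera, within about 0.5 mm.
- **Final pose:** The foot is about 38 mm above the table, about 32 mm clear of the booth floor. The upper coin's rim is at about 110 mm, below the plate's underside at 119 mm. The fingertips are about 12 mm above the plate. These heights come from the arm's own readings and the given sizes.
- **Hanging free:** Averaged over 0.3 s, the side forces were 0.3 N or less and the vertical force was -2.2 N. That is the same as just before insertion, though the frame's weight should give about -2.7 N. The joints were still, and the tool was tilted about 0.2°.
- **Mended on the way:**
  - A 2 N touch on the slot's side as the foot entered was cleared by a 0.7 mm shift.
  - A 1.2 mm shift along the slot came from misreading the wrist picture, so I undid it.
- **Not checked:** The picture limit was reached before I could view the final side image, so the coins' depth was not confirmed by eye. I also did not check the bystanders with a final picture; nothing in the force readings suggested they were touched.

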